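# Close and hold a sprung access panel

## Robot

A 6-joint arm with a two-finger parallel gripper is mounted at the origin on a cart in front of the work surface, level with it; the furniture and walls round the work are solid. World frame = base frame: x ahead of the robot, y to its left, z up, the work surface at z = 0. Lengths are in m, angles in degrees, forces in N, time in s.
With the tool pointing down it reaches from about 0.4 to 0.825 m from the base axis. Payload 7 kg.
Tool frame: the origin (TCP) lies at the centre of the arm's flange, where the gripper is bolted on; the fingertips stand 178 mm ahead of it and the grasp point (between the pads) lies 159 mm ahead of it; x points along the fingers, y is the direction in which the jaws open and shut, and the axes are right-handed (so a half turn about x gives the same grasp; the last joint's range is limited). The gripper opens to 88 mm and grips with 3 to 60 N. Pads are 19 mm wide; open, the fingers measure 130 mm over their backs; the gripper's body (78 mm by 193 mm) begins 47 mm behind the grasp point.
Start: joints at [-53.91, 20.546, 0.682, 0, -70.136, -16.507], TCP at [0.226, -0.636, 0.405] pointing down, gripper open.
Joint ranges: [-176.03, 176.03], [-82.01, 121.73], [-58.28, 71.71], [-173.87, 95.51], [-174.79, -0.11], [-173.66, 173.66]. Speed limits (degrees/s): [136.94, 136.94, 172.46, 180, 180, 180].

## Interface

Orientations are given as [roll, pitch, yaw] about the fixed x, y, z axes, in that order (R = Rz(yaw) Ry(pitch) Rx(roll)).
In Python, from plant import ctrl gives the robot as it stands. The module is installed in compiled form; this text tells all that it offers.
- The arm moves only by the shell command python3 -m inch 'ROWS'. ROWS is JSON, one flat list of numbers, 7 for each row, row after row: the shift along the tool's x, y, z in m, then the turn, a rotation vector about the tool's x, y, z in degrees, then the finger opening in m, from 0 to 0.0876. In form: [dx, dy, dz, rx, ry, rz, hand, dx, dy, dz, rx, ry, rz, hand, ...]. A call has 1 to 20 rows; each row shifts and turns the pose as measured when the row begins, along the tool's axes as they then stand; what a row does not reach is not made up. A row lasts 1/8 s, in which the tool goes at most 62.5 mm and 10.7 degrees, less where a joint would pass 70% of its speed; a pose out of reach is approached as far as the arm can. A call with a gripper value outside its range is refused whole. The fingers move at their own pace and stop on an object; the grip force is fixed at half the most. Time passes only in rows, so rows that do not move let the fingers close. It gives the time, the measured TCP pose, the force and the opening at its end, in the units of the state.
- ctrl.get_obs(): the state, without advancing time (a new reading comes with each control period).
- ctrl.snapshot(name): name is "scene" or "top" or "wrist"; returns a dict with "color" (384x512x3 uint8, red, green, blue), "depth" (384x512 float32, m along the optical axis (not along the pixel's ray), 0 where there is no reading), "K" (3x3 intrinsics, pixels), "position" and "attitude" of the camera in the world; the wrist camera has in their place "hand_eye" (4x4, takes a point from camera to tool coordinates, whose origin is the TCP and whose axes are the tool frame's). Camera axes: x right, y up, looking along -z (the intrinsics and any distortion apply to the point x, -y, -z); pixel columns grow to the right and rows downward; lengths in m; the calibration is good to about 2 mm. A picture is of the moment at which its call begins: read the wrist's pose just before it.
- ctrl.close_job(): hands the job in, once; it reports no verdict.
The state is a dict: "clock": time; "joint_pos": joint angles; "qvel": joint speeds; "tau": joint torques, N m; "tool_pos": TCP position; "orientation": TCP orientation; "force": force on the tool from outside, world axes, zero at the start; "moment": the same for the moment, N m; "opening": finger opening in m.
Only numpy, scipy, OpenCV 4.12 (cv2) and the standard library are available. Lean on these libraries where they do the work, as an engineer would, in place of code of your own. Each camera call takes 0.05 s, during which the arm holds its last target.

## Task

Close up the instrument case after service. First press the raised plug-in module fully home in its socket; then turn the wing of the quarter-turn fastener on the ajar access panel until it is in line with the two small index ribs, and press the panel down flush against the frame. Finish while still holding the panel pressed shut with the fingers (nothing latches it, do not let go), and leave the cutters, the tape roll and the USB meter stick beside the case where they are.

Things in the scene. Friction and masses are not known exactly. Their poses are not given: they have to be found in the camera images.
- case: Grey metal instrument case, 150 (x) x 200 (y) x 50 mm high, lying flat and fixed to the desk; place and yaw vary. Origin: centre of its underside; its -x side (vents, three round connectors) looks roughly to the robot, z up. On its top: the hinged panel on the half at -y, the plug-in module on the half at +y.
- module (a joint): Travel of the plug-in module straight down into its socket, m: near 0 (0 to 0.0025 at the start) it stands proud, 0.008 is fully home with its cap resting on the black socket collar. It stays where it is left and slides against about 5 N of friction to a hard stop.
- module_top (a point): Centre of the top face of the plug-in module, a black block with a cap of 38 (x) x 30 (y) mm, and a raised 24 x 16 mm grey plate on top; white plug body shows below the cap while it is proud. In the case frame it lies at x 0, y +62 mm; z is 77.5 mm (joint 0) down to 69.5 mm when home.
- panel (a joint): Angle of the access panel about the hinge on its far (+x) edge, rad: 0 = ajar (its front edge about 15 mm up), 0.12 = flush on the frame (hard stop). Springs lift it: on the pad it takes about 3 N to start and about 8 N to keep it flush. It cannot go beyond about 0.03 unless the fastener is aligned, as the cross pin then lands on the slotted block below.
- panel_pad (a point): Top centre of a flat round rubber press pad, 25 mm across, near the panel's front edge; the handy place to press, 35 mm to the -y side of the wing's axis. The panel is an aluminium plate 122 (x) x 110 (y) x 4 mm. Axes: the panel's (x to the hinge, z out of the plate). At the pad the travel from ajar to flush is about 11 mm down.
- wing (a joint): Angle of the fastener's wing on the panel, rad, growing clockwise seen from above: 0 = aligned, the wing along the panel's x direction, in line with the two index ribs; aligned well enough for the slot within +-0.19. Starts between 0.7 and 1.4, turns freely to +-1.65, stays where it is left (friction 0.03 N m).
- wing_grip (a point): On the fastener axis, at grip height. The wing is an upright black bar 34 mm long, 9 mm thick, on a round steel washer; its top is 8 mm above this point, the panel's face 12 mm below it. Axes: x along the bar, y across it (the 9 mm to grip), z up along the axis (tilts with the panel). The index ribs are 10 x 4 mm dark steel bars, 2 mm high, on the panel 26 mm either side of the axis.
- cutters: Red-handled flush cutters, 114 x 48 x 11 mm, lying loose on the desk at the case's +y side; origin: centre of the underside. Leave alone.
- tape: Black roll of tape lying flat, 55 mm across, 19 mm high, loose at the case's -y side; origin: centre of the underside. Leave alone.
- meter_stick: Black USB meter stick, 70 x 26 x 13 mm, loose at the case's -y side; origin: centre of the underside. Leave alone.

How it is judged:
By the outcome, as a careful person would: the job done as asked, in the order asked, and still so for the second after the job is handed in, while the arm keeps its last pose, push and grip.
It also fails if it takes over 58 s, if anything falls off the work surface, if the arm or the gripper's body presses on something with over 40 N, if the wrist force passes 120 N, or if a joint passes its speed limit or range.

## Working session

There is one attempt and no reset: what is moved stays moved. The work goes in short steps, Python scripts to look and compute and a shell command to move; the robot and the scene stay as the last step left them, time stands still between calls to the robot, and variables do not carry over. Pictures are saved under pics/ and viewed, and the job is handed in when it is done.

```bash
mkdir -p pics; ls; python3 - <<'E'
from plant import ctrl
import cv2
o=ctrl.get_obs(); print(o)
for n in ("scene","top","wrist"):
    s=ctrl.snapshot(n); cv2.imwrite(f"pics/{n}0.png",s["color"][:,:,::-1])
    print(n,s["K"].tolist(),s.get("position"),s.get("attitude"),s.get("hand_eye"),[k for k in s])
E
```

```text
pics
{'clock': 0.0, 'joint_pos': array([-5.39078501e+01,  2.05914627e+01,  6.32365094e-01, -2.12275021e-02,
       -7.01352548e+01, -1.65078165e+01]), 'qvel': array([-0.02083046, -0.04847659,  0.14255233, -0.01094194,  0.12474915,
        0.12485987]), 'tau': array([-1.64651410e-03, -5.82718956e+01,  2.93042958e+01,  6.99677020e+00,
        6.79421137e-03, -1.34868901e-04]), 'tool_pos': array([ 0.226198  , -0.63575522,  0.40370794]), 'orientation': array([ 94.56766256,  89.90355975, 114.14476634]), 'force': array([-0.61897361, -1.52002507, -0.10638323]), 'moment': array([ 0.02264874, -0.01079275, -0.02216348]), 'opening': 0.08781368672181819}
scene [[395.08946907756, 0.0, 256.2267087726392], [0.0, 395.08946907756, 192.6326306411192], [0.0, 0.0, 1.0]] [0.23863683 0.59666529 0.66885469] [  44.17744258    0.57690218 -151.45322929] None ['color', 'depth', 'K', 'position', 'attitude']
top [[394.312676615082, 0.0, 252.6114080364654], [0.0, 394.312676615082, 196.89388483329455], [0.0, 0.0, 1.0]] [0.36181256 0.09139579 0.99895509] [ 11.24681274   0.98441088 -91.28243193] None ['color', 'depth', 'K', 'position', 'attitude']
wrist [[320.1514169480175, 0.0, 259.74163544907475], [0.0, 320.1514169480175, 191.51163522300612], [0.0, 0.0, 1.0]] None None [[ 6.25535904e-04  2.88245844e-01 -9.57556234e-01  1.87336579e-02]
 [ 9.99999514e-01 -9.09922943e-04  3.79355363e-04  1.11924404e-04]
 [-7.61954780e-04 -9.57556006e-01 -2.88246273e-01 -7.87392898e-02]
 [ 0.00000000e+00  0.00000000e+00  0.00000000e+00  1.00000000e+00]] ['color', 'depth', 'K', 'hand_eye']
```

View pics/scene0.png

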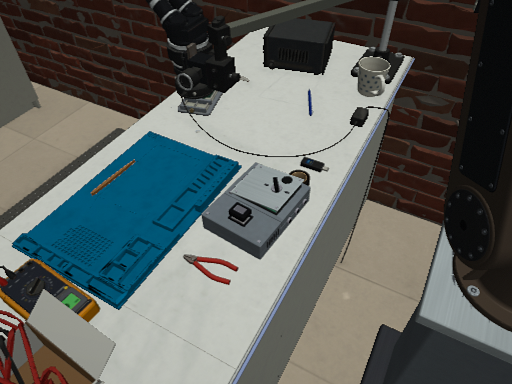

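View pics/top0.png

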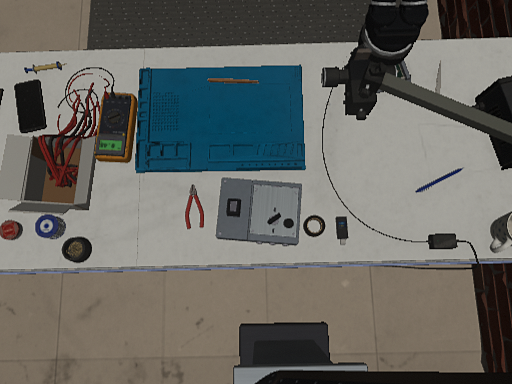

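View pics/wrist0.png

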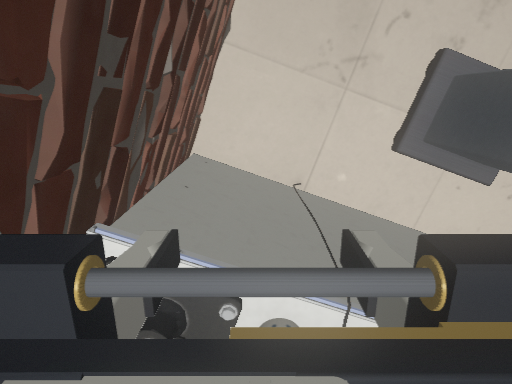

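The top view shows the case at about px (258,211), the module at (234,207), the wing at (274,217), the pad at (289,223), the tape at (314,226) and the meter stick at (341,229). I'll localise them with depth.

```bash
cat > h.py <<'E'
import numpy as np, cv2
from scipy.spatial.transform import Rotation as R
from plant import ctrl
def cam(s,o=None):
    if "hand_eye" in s and s["hand_eye"] is not None:
        T=np.eye(4);T[:3,:3]=R.from_euler('xyz',o["orientation"],degrees=True).as_matrix();T[:3,3]=o["tool_pos"]
        return T@np.array(s["hand_eye"])
    T=np.eye(4);T[:3,:3]=R.from_euler('xyz',s["attitude"],degrees=True).as_matrix();T[:3,3]=s["position"];return T
def cloud(s,o=None):
    T=cam(s,o);K=np.array(s["K"]);d=s["depth"].astype(float)
    v,u=np.mgrid[:d.shape[0],:d.shape[1]]
    P=np.stack([(u-K[0,2])/K[0,0]*d,-(v-K[1,2])/K[1,1]*d,-d],-1)
    W=P@T[:3,:3].T+T[:3,3];W[d<=0]=np.nan;return W
def proj(s,p,o=None):
    T=cam(s,o);K=np.array(s["K"]);q=(np.atleast_2d(p)-T[:3,3])@T[:3,:3]
    return np.stack([K[0,0]*q[:,0]/-q[:,2]+K[0,2],K[1,1]*-q[:,1]/-q[:,2]+K[1,2]],-1)
def ray(s,u,v,z,o=None):
    T=cam(s,o);K=np.array(s["K"]);d=T[:3,:3]@np.array([(u-K[0,2])/K[0,0],-(v-K[1,2])/K[1,1],-1]);return T[:3,3]+d*(z-T[2,3])/d[2]
def crop(s,u0,v0,u1,v1,f,name):
    c=s["color"][v0:v1,u0:u1,::-1];cv2.imwrite(name,cv2.resize(c,None,fx=f,fy=f,interpolation=cv2.INTER_CUBIC))
E
python3 - <<'E'
from h import *
s=ctrl.snapshot("top");W=cloud(s)
for u,v in [(258,211),(234,207),(274,217),(289,223),(241,190),(265,195),(314,216),(341,229),(270,240),(200,240),(360,100),(430,95),(343,72)]: print((u,v),W[v,u].round(4))
crop(s,205,165,355,255,5,"pics/topz.png")
t=ctrl.snapshot("scene");crop(t,190,130,350,290,3.7,"pics/scz.png")
m=(W[...,2]>0.04)&(W[...,2]<0.1);mm=np.zeros(m.shape,np.uint8);mm[170:250,210:305]=m[170:250,210:305]
p=W[mm>0][:,:2].astype(np.float32);print(cv2.minAreaRect(p*1000))
# tall obstacles
b=(W[...,2]>0.12);b[:]&=(W[...,0]<0.95)&(abs(W[...,1])<.6)
q=W[b];print(q.min(0),q.max(0),[ (y,q[abs(q[:,1]-y)<.03].min(0).round(3)) for y in np.arange(-.55,.56,.1) if (abs(q[:,1]-y)<.03).any()])
E
```

```text
(258, 211) [0.5135 0.0911 0.0622]
(234, 207) [0.5223 0.1479 0.0764]
(274, 217) [0.4946 0.0541 0.0855]
(289, 223) [0.482  0.0183 0.067 ]
(241, 190) [0.5689 0.1317 0.05  ]
(265, 195) [0.5531 0.0731 0.0585]
(314, 216) [ 0.5045 -0.0488  0.018 ]
(341, 229) [ 0.4709 -0.1155  0.011 ]
(270, 240) [0.4444 0.0641 0.0488]
(200, 240) [ 0.4531  0.2402 -0.0021]
(360, 100) [ 0.7233 -0.1321  0.2113]
(430, 95) [ 0.6957 -0.2463  0.2851]
(343, 72) [ 0.8014 -0.1058  0.1889]
((519.9442138671875, 89.07714080810547), (200.31219482421875, 150.67681884765625), 83.76069641113281)
[ 0.15254796 -0.50667085  0.12000879] [0.92316218 0.599522   0.69772421] [(np.float64(-0.3500000000000001), array([ 0.613, -0.38 ,  0.258])), (np.float64(-0.2500000000000001), array([ 0.663, -0.28 ,  0.133])), (np.float64(-0.15000000000000013), array([ 0.695, -0.18 ,  0.14 ])), (np.float64(-0.050000000000000155), array([ 0.236, -0.08 ,  0.156])), (np.float64(0.04999999999999982), array([0.17, 0.02, 0.16])), (np.float64(0.5499999999999996), array([0.508, 0.533, 0.12 ]))]
```

View pics/topz.png

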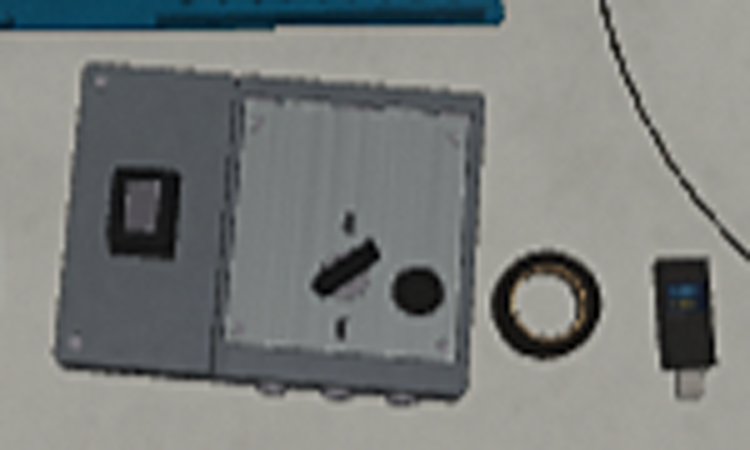

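View pics/scz.png

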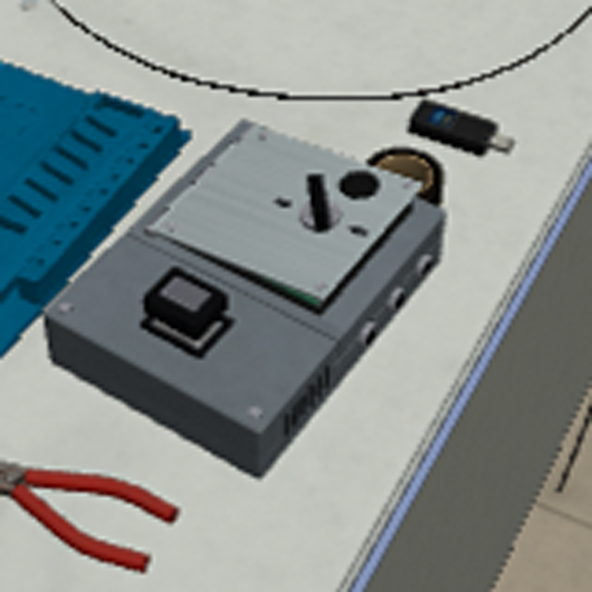

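```bash
cat >> h.py <<'E'
def Rt(o): return R.from_euler('xyz',o["orientation"],degrees=True).as_matrix()
def plan(pos,jaw,tilt=None,o=None):
    """TCP pos, jaw direction (deg world, mod 180 free), tool straight down -> local shift, rotvec"""
    o=o or ctrl.get_obs();A=Rt(o)
    for j in (jaw,jaw+180):
        x=np.array([0,0,-1.]);y=np.array([np.cos(np.radians(j)),np.sin(np.radians(j)),0]);B=np.stack([x,y,np.cross(x,y)],1)
        rv=R.from_matrix(A.T@B).as_rotvec(degrees=True)
        print("jaw",j,"shift",(A.T@(np.array(pos)-o["tool_pos"])).round(4),"rot",rv.round(2))
    return A
E
python3 - <<'E'
from h import *
A=plan([0.49,0.10,0.404],0);print(A.round(3))
print(np.degrees(np.arctan2(A[1,1],A[0,1])))
E
```

```text
jaw 0 shift [6.000e-04 6.049e-01 4.952e-01] rot [ 1.0958e+02 -4.0000e-02 -2.0000e-02]
jaw 180 shift [6.000e-04 6.049e-01 4.952e-01] rot [-7.042e+01  2.000e-02 -4.000e-02]
[[-0.    -0.335  0.942]
 [ 0.001  0.942  0.335]
 [-1.     0.001 -0.   ]]
109.58289954230112
```

```bash
python3 -m inch '[0,0.0403,0.033,0,0,0,0.0876, 0,0.0403,0.033,0,0,0,0.0876, 0,0.0403,0.033,0,0,0,0.0876, 0,0.0403,0.033,0,0,0,0.0876, 0,0.0403,0.033,0,0,0,0.0876, 0,0.0403,0.033,0,0,0,0.0876, 0,0.0403,0.033,0,0,0,0.0876, 0,0.0403,0.033,0,0,0,0.0876, 0,0.0403,0.033,0,0,0,0.0876, 0,0.0403,0.033,0,0,0,0.0876, 0,0.0403,0.033,0,0,0,0.0876, 0,0.0403,0.033,0,0,0,0.0876, 0,0.0403,0.033,0,0,0,0.0876, 0,0,0,8.6,0,0,0.0876, 0,0,0,8.6,0,0,0.0876, 0,0,0,8.6,0,0,0.0876]'; python3 - <<'E'
from h import *
plan([0.48,0.10,0.404],84)
o=ctrl.get_obs();print(o["joint_pos"].round(1),o["clock"])
E
```

```text
clock: 2.25
tool_pos: [0.4603, 0.0221, 0.4052]
orientation: [38.9, 89.7, 32.0]
force: [-0.6, 0.1, -0.3]
opening: 0.0871
jaw 84 shift [0.0016 0.0797 0.0102] rot [-0.88  0.26 -0.21]
jaw 264 shift [0.0016 0.0797 0.0102] rot [179.12  -0.33  -0.41]
[  27.3   -0.2  -25.1   -0.   -64.8 -124.2] 2.25
```

```bash
python3 - <<'E'
from h import *
o=ctrl.get_obs();s=ctrl.snapshot("wrist");np.savez("w1.npz",**s,o_p=o["tool_pos"],o_o=o["orientation"]);cv2.imwrite("pics/w1.png",s["color"][:,:,::-1])
E
```

```text
(no output)
```

View pics/w1.png

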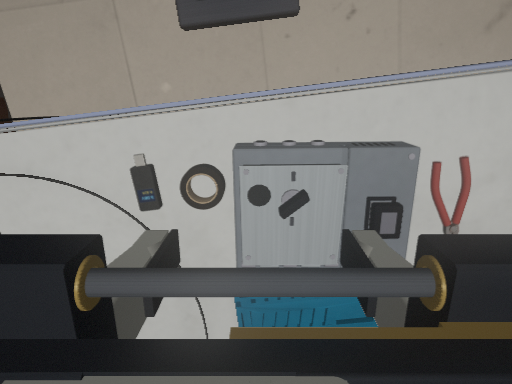

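```bash
python3 - <<'E'
from h import *
z=np.load("w1.npz");o={"tool_pos":z["o_p"],"orientation":z["o_o"]};s={k:z[k] for k in("color","depth","K","hand_eye")}
W=cloud(s,o)
for n,(u,v) in dict(wing=(294,204),pad=(259,195),rib1=(293,176),rib2=(292,222),panelnear=(293,170),panf=(320,190),panr=(300,255),mod=(388,222),cyl=(400,170)).items(): print(n,W[v,u].round(4))
crop(s,225,130,425,280,4,"pics/w1z.png")
t=ctrl.snapshot("top");Wt=cloud(t)
for nm,WW,reg in(("w1",W,(slice(135,260),slice(230,420))),("top",Wt,(slice(170,250),slice(210,305)))):
    P=WW[reg].reshape(-1,3);c=t["color"] if nm=="top" else s["color"];C=c[reg].reshape(-1,3).astype(int)
    ok=(P[:,2]>.04)&(P[:,2]<.1);print(nm,cv2.minAreaRect((P[ok][:,:2]*1000).astype(np.float32)))
    dark=(C.max(1)<60)&ok
    # world region masks in case frame
    a=np.radians(-6.24);e=P[:,:2]-[.520,.089];X=e[:,0]*np.cos(a)+e[:,1]*np.sin(a);Y=-e[:,0]*np.sin(a)+e[:,1]*np.cos(a)
    m=ok&(P[:,2]>.0715)&(Y>.03);print("module",m.sum(),P[m].mean(0),np.median(P[m],0),X[m].min(),X[m].max(),Y[m].min(),Y[m].max())
    m=ok&dark&(P[:,2]>.0735)&(Y<0);w=P[m];print("wing",m.sum(),w.mean(0),w[:,2].max(),cv2.minAreaRect((w[:,:2]*1000).astype(np.float32)))
    m=ok&dark&(Y<-.05);w=P[m];print("pad",m.sum(),w.mean(0),cv2.minEnclosingCircle((w[:,:2]*1000).astype(np.float32)))
    m=ok&(C.min(1)>110)&(Y<-.0)&(abs(X)<.06);w=P[m];A=np.c_[X[m],Y[m],np.ones(m.sum())];print("plane",np.linalg.lstsq(A,w[:,2],rcond=None)[0])
E
```

```text
wing [0.4896 0.0534 0.0887]
pad [0.483  0.0195 0.0675]
rib1 [0.4654 0.0562 0.0728]
rib2 [0.5178 0.0511 0.0664]
panelnear [0.4595 0.0568 0.0717]
panf [0.4846 0.0829 0.0691]
panr [0.563  0.057  0.0579]
mod [0.525  0.1494 0.0778]
cyl [0.4783 0.1725 0.0513]
w1 ((509.65350341796875, 88.40916442871094), (199.84312438964844, 133.3258819580078), 83.74329376220703)
module 957 [0.52245138 0.14862165 0.07722994] [0.52190087 0.14848016 0.07733892] -0.02052283141874999 0.01629032967450613 0.04470900095273069 0.07660834087016928
wing 381 [0.49058626 0.05326204 0.08496461] 0.08987933894964506 ((491.87451171875, 53.498146057128906), (9.497658729553223, 32.83137130737305), 33.41508865356445)
pad 33 [0.49463645 0.03537996 0.07907148] ((490.36553955078125, 30.738616943359375), 14.796483993530273)
plane [-0.10475617  0.04858531  0.06588409]
top ((600.875244140625, 176.11184692382812), (7.6354594230651855, 13.099803924560547), 29.141616821289062)<stdin>:13: RuntimeWarning: Mean of empty slice.
  ret = um.true_divide(
  return _methods._mean(a, axis=axis, dtype=dtype,
Traceback (most recent call last):
ValueError: zero-size array to reduction operation minimum which has no identity
```

View pics/w1z.png

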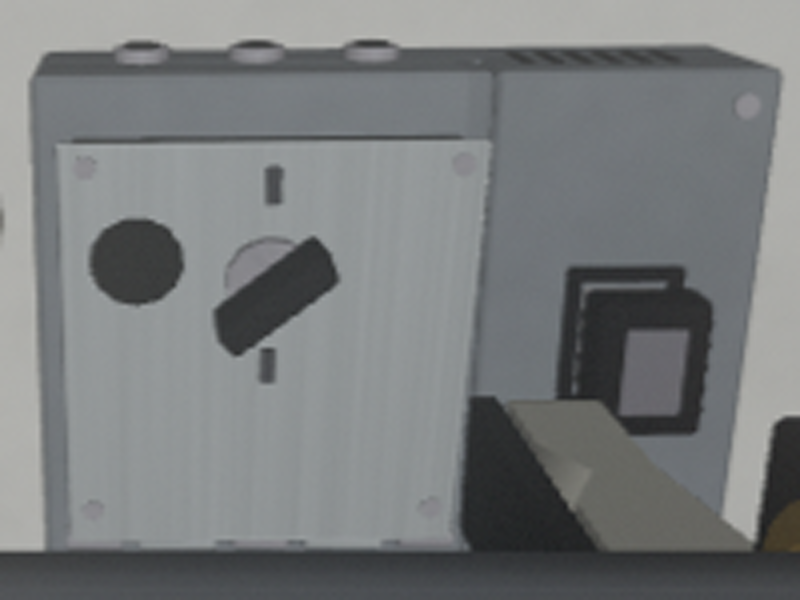

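```bash
python3 - <<'E'
from h import *
plan([0.524,0.149,0.262],84)
E
```

```text
jaw 84 shift [0.1439 0.1332 0.0478] rot [-0.72  0.27 -0.21]
jaw 264 shift [0.1439 0.1332 0.0478] rot [179.28  -0.33  -0.42]
```

```bash
python3 -m inch '[0,0.04,0.0144,0,0,0,0, 0,0.04,0.0144,0,0,0,0, 0,0.04,0.0144,0,0,0,0, 0.03,0.0132,0.005,0,0,0,0, 0.035,0,0,0,0,0,0, 0.035,0,0,0,0,0,0, 0.02,0,0,0,0,0,0, 0,0,0,0,0,0,0]'; python3 - <<'E'
from h import *
plan([0.524,0.149,0.262],84)
E
```

```text
clock: 3.35
tool_pos: [0.5262, 0.1527, 0.2838]
orientation: [33.7, 89.5, 28.8]
force: [-0.5, -0.3, -0.0]
opening: 0.0132
jaw 84 shift [ 0.0217 -0.004  -0.002 ] rot [ 1.07  0.44 -0.3 ]
jaw 264 shift [ 0.0217 -0.004  -0.002 ] rot [-178.92    0.46    0.68]
```

```bash
python3 -m inch '[0.012,-0.004,-0.002,1,0.4,-0.3,0, 0.008,0,0,0,0,0,0, 0,0,0,0,0,0,0, 0,0,0,0,0,0,0]'; python3 - <<'E'
from h import *
o=ctrl.get_obs();s=ctrl.snapshot("wrist");cv2.imwrite("pics/w2.png",s["color"][:,:,::-1])
t=ctrl.snapshot("scene");crop(t,190,100,350,260,3.7,"pics/sc2.png")
plan([0.524,0.149,0.262],84);print(o["force"],o["opening"])
E
```

```text
clock: 3.85
tool_pos: [0.5246, 0.1489, 0.265]
orientation: [28.6, 89.8, 22.8]
force: [-0.6, 0.4, 0.6]
opening: 0.0004
jaw 84 shift [ 0.003   0.0001 -0.0006] rot [ 0.18  0.19 -0.11]
jaw 264 shift [ 0.003   0.0001 -0.0006] rot [-1.7982e+02  1.7000e-01  2.9000e-01]
[-0.63786203  0.39801889  0.55922741] 0.0003823139763962748
```

View pics/sc2.png

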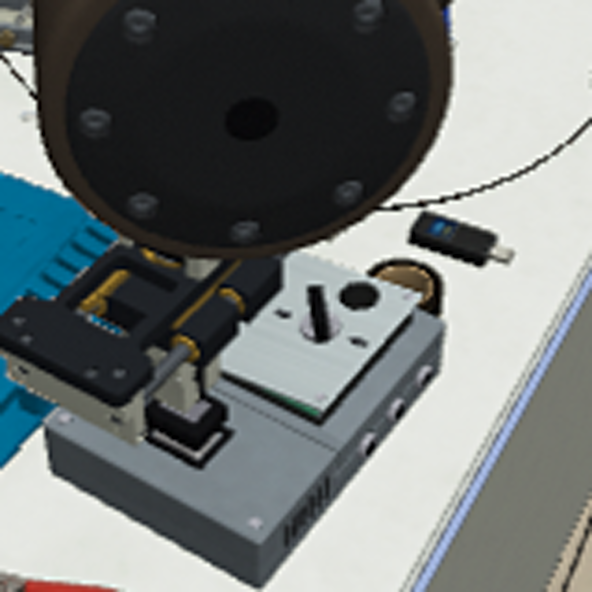

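The closed fingertips are centred over the module plate, at about px (190,395) in the crop. I'll press down in small steps.

```bash
python3 -m inch '[0.004,0,0,0,0,0,0, 0.004,0,0,0,0,0,0, 0.003,0,0,0,0,0,0, 0.003,0,0,0,0,0,0]';python3 -m inch '[0.003,0,0,0,0,0,0, 0.003,0,0,0,0,0,0]';python3 -m inch '[0.003,0,0,0,0,0,0, 0.003,0,0,0,0,0,0]'
```

```text
clock: 4.45
tool_pos: [0.5248, 0.1491, 0.2512]
orientation: [30.6, 89.7, 24.8]
force: [-1.5, -0.2, 5.4]
opening: 0.0006
clock: 4.7
tool_pos: [0.5249, 0.1492, 0.2473]
orientation: [21.9, 89.7, 16.2]
force: [-17.5, -1.2, 48.0]
opening: 0.0006
clock: 4.95
tool_pos: [0.5245, 0.1493, 0.2475]
orientation: [15.3, 89.6, 9.7]
force: [-15.1, -0.5, 36.4]
opening: 0.0009
```

```bash
python3 -m inch '[-0.03,0,0,0,0,0,0, -0.05,-0.03,-0.007,0,0,0,0, -0.03,-0.04,-0.009,0,0,0,0.04, 0,-0.03,-0.007,0,0,0,0.04, 0,0,0,-10.6,0,0,0.04, 0,0,0,-10.6,0,0,0.04, 0,0,0,-10.6,0,0,0.04, 0,0,0,-10.6,0,0,0.04, 0,0,0,-10.6,0,0,0.04, 0,0,0,-10.6,0,0,0.04, 0,0,0,-10.6,0,0,0.04, 0,0,0,-10.6,0,0,0.04, 0,0,0,-10.6,0,0,0.04, 0,0,0,-10.6,0,0,0.04, 0,0,0,-10.6,0,0,0.04, 0,0,0,-10.6,0,0,0.04]';python3 - <<'E'
from h import *
plan([0.4917,0.0535,0.262],33.4)
o=ctrl.get_obs();print(o["joint_pos"].round(1))
E
```

```text
clock: 6.95
tool_pos: [0.4899, 0.0489, 0.3558]
orientation: [-102.3, 89.5, 21.4]
force: [0.4, -0.0, -0.6]
opening: 0.0402
jaw 33.4 shift [ 0.0938 -0.0032  0.0031] rot [-1.7973e+02 -7.8000e-01 -1.7000e-01]
jaw 213.4 shift [ 0.0938 -0.0032  0.0031] rot [ 0.27 -0.11  0.5 ]
[ 28.6   5.4 -26.1   0.1 -58.    5. ]
```

```bash
python3 - <<'E'
from h import *
o=ctrl.get_obs();s=ctrl.snapshot("wrist");cv2.imwrite("pics/w3.png",s["color"][:,:,::-1])
t=ctrl.snapshot("scene");crop(t,190,100,350,260,3.7,"pics/sc3.png")
np.savez("w3.npz",**s,o_p=o["tool_pos"],o_o=o["orientation"])
E
```

```text
(no output)
```

View pics/w3.png

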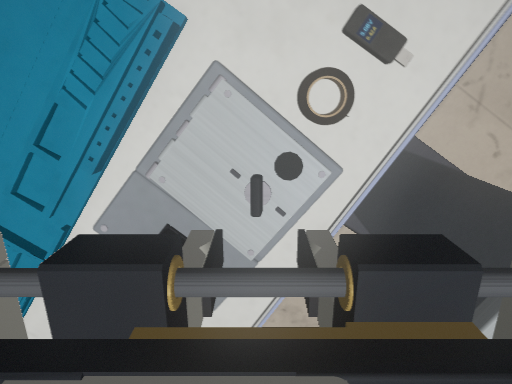

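View pics/sc3.png

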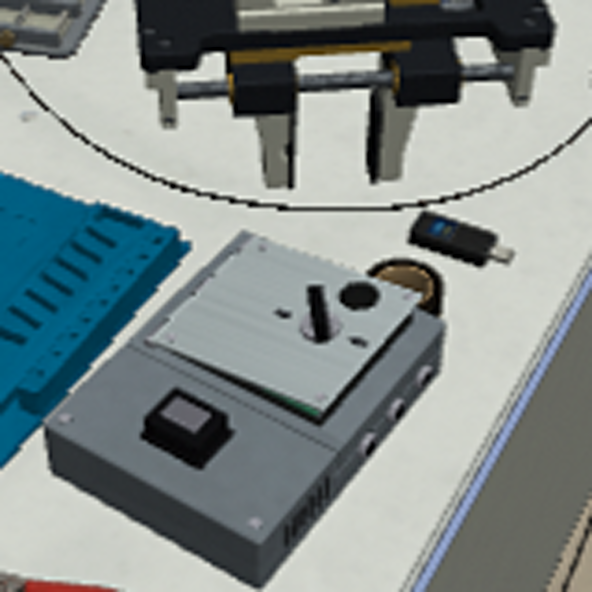

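The module's cap now rests on the collar with no white showing. In the wrist view the wing is at px (257,195), aligned with the jaws, and the pad is at (288,166). I'll take the second-view measurement from here.

```bash
python3 - <<'E'
from h import *
z=np.load("w3.npz");o={"tool_pos":z["o_p"],"orientation":z["o_o"]};s={k:z[k] for k in("color","depth","K","hand_eye")}
W=cloud(s,o);C=s["color"].astype(int)
def comp(u0,v0,u1,v1,zlo,th=70):
    m=np.zeros(W.shape[:2],bool);m[v0:v1,u0:u1]=True
    m&=(C.max(-1)<th)&(W[...,2]>zlo);return W[m]
w=comp(245,168,270,220,.076);print("wing",len(w),w.mean(0),w[:,2].max(),cv2.minAreaRect((w[:,:2]*1000).astype(np.float32)))
w=comp(272,150,304,182,.05,90);print("pad",len(w),w.mean(0),cv2.minAreaRect((w[:,:2]*1000).astype(np.float32)))
for u,v in[(262,195),(235,173),(281,211),(288,166),(300,200),(270,218)]:print((u,v),W[v,u].round(4),C[v,u])
E
```

```text
<stdin>:7: RuntimeWarning: Mean of empty slice.
  ret = um.true_divide(
Traceback (most recent call last):
ValueError: zero-size array to reduction operation maximum which has no identity
```

```bash
python3 - <<'E'
from h import *
z=np.load("w3.npz");o={"tool_pos":z["o_p"],"orientation":z["o_o"]};s={k:z[k] for k in("color","depth","K","hand_eye")}
W=cloud(s,o);C=s["color"].astype(int)
for u,v in[(257,180),(257,195),(257,210),(235,173),(281,211),(288,166),(300,200),(270,218),(320,170)]:print((u,v),W[v,u].round(4),C[v,u],s["depth"][v,u], ray(s,u,v,.087,o).round(4), ray(s,u,v,.068,o).round(4))
E
```

```text
(257, 180) [0.5003 0.0401 0.0875] [78 79 81] 0.25779173 [0.5003 0.0403 0.087 ] [0.4978 0.0445 0.068 ]
(257, 195) [0.493  0.0513 0.0851] [77 79 81] 0.26390812 [0.4933 0.0508 0.087 ] [0.4903 0.0559 0.068 ]
(257, 210) [0.486  0.0618 0.0866] [77 79 81] 0.26611525 [0.486  0.0617 0.087 ] [0.4825 0.0676 0.068 ]
(235, 173) [0.5169 0.0503 0.0666] [ 99 101 105] 0.27776542 [0.5181 0.0453 0.087 ] [0.517  0.0499 0.068 ]
(281, 211) [0.4654 0.0552 0.0726] [100 102 105] 0.281048 [0.469  0.0513 0.087 ] [0.4642 0.0564 0.068 ]
(288, 166) [0.4828 0.0193 0.069 ] [76 78 78] 0.27314046 [0.4861 0.0169 0.087 ] [0.4826 0.0194 0.068 ]
(300, 200) [0.4569 0.038  0.0707] [181 186 188] 0.2799356 [0.4616 0.0347 0.087 ] [0.4562 0.0386 0.068 ]
(270, 218) [0.4691 0.0667 0.0703] [180 185 186] 0.28546444 [0.4731 0.0615 0.087 ] [0.4686 0.0674 0.068 ]
(320, 170) [0.4585 0.0068 0.0707] [181 186 189] 0.27216685 [0.463  0.0054 0.087 ] [0.4578 0.007  0.068 ]
```

```bash
python3 -m inch '[0.03,-0.003,0.003,0,0,0,0.04, 0.03,0,0,0,0,0,0.04, 0.02,0,0,0,0,0,0.04, 0,0,0,0,0,0,0.04, 0,0,0,0,0,0,0.04]';python3 - <<'E'
from h import *
plan([0.492,0.053,0.2535],33.4)
o=ctrl.get_obs();t=ctrl.snapshot("scene");crop(t,190,100,350,260,3.7,"pics/sc4.png")
s=ctrl.snapshot("wrist");cv2.imwrite("pics/w4.png",s["color"][:,:,::-1])
E
```

```text
clock: 7.68
tool_pos: [0.4922, 0.0536, 0.2742]
orientation: [-100.7, 89.4, 21.5]
force: [0.0, -0.2, 1.1]
opening: 0.0397
jaw 33.4 shift [ 0.0207  0.0007 -0.0004] rot [178.79   0.97   0.19]
jaw 213.4 shift [ 0.0207  0.0007 -0.0004] rot [-1.21 -0.12  0.62]
```

View pics/sc4.png

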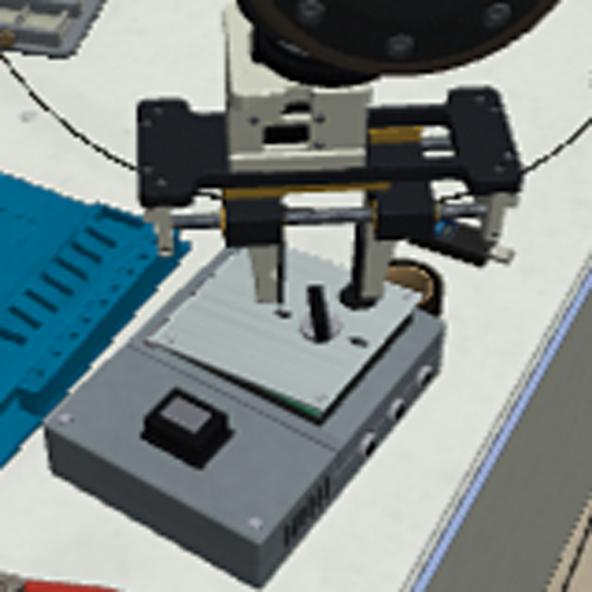

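The fingers straddle the wing at px (318,310). I'll lower and grip.

```bash
python3 -m inch '[0.012,0.0007,0,-1,0,0.5,0.04, 0.009,0,0,0,0,0,0.04, 0,0,0,0,0,0,0.025, 0,0,0,0,0,0,0, 0,0,0,0,0,0,0, 0,0,0,0,0,0,0, 0,0,0,0,0,0,0]';python3 - <<'E'
from h import *
plan([0.492,0.053,0.2535],83.8)
E
```

```text
clock: 8.65
tool_pos: [0.4923, 0.0537, 0.2532]
orientation: [-114.1, 89.7, 9.2]
force: [2.1, 0.2, -2.5]
opening: 0.009
jaw 83.8 shift [-0.0003  0.0006 -0.0004] rot [129.47   0.28   0.33]
jaw 263.8 shift [-0.0003  0.0006 -0.0004] rot [-50.53  -0.27   0.23]
```

```bash
python3 -m inch '[0,0,0,-8,0,0,0, 0,0,0,-8,0,0,0, 0,0,0,-8,0,0,0, 0,0,0,-8,0,0,0, 0,0,0,-8,0,0,0, 0,0,0,-8,0,0,0, 0,0,0,0,0,0,0]';python3 - <<'E'
from h import *
plan([0.492,0.053,0.2535],84.2)
E
```

```text
clock: 9.52
tool_pos: [0.4922, 0.0535, 0.2533]
orientation: [-162.4, 89.7, 10.3]
force: [1.8, 0.8, -2.6]
opening: 0.0086
jaw 84.2 shift [-0.0002  0.0005  0.0001] rot [1.7847e+02 1.5000e-01 4.9000e-01]
jaw 264.2 shift [-0.0002  0.0005  0.0001] rot [-1.53 -0.31  0.1 ]
```

```bash
python3 -m inch '[0,0,0,-2,0,0,0, 0,0,0,0,0,0,0]';python3 -m inch '[0,0,0,0,0,0,0.03, 0,0,0,0,0,0,0.03, -0.015,0,0,0,0,0,0.03, -0.03,0,0,0,0,0,0.03, -0.05,0,0,0,0,0,0.03, -0.02,0,0,0,0,0,0.03, 0,0,0,0,0,0,0.03]';python3 - <<'E'
from h import *
o=ctrl.get_obs();s=ctrl.snapshot("wrist");cv2.imwrite("pics/w5.png",s["color"][:,:,::-1]);np.savez("w5.npz",**s,o_p=o["tool_pos"],o_o=o["orientation"])
t=ctrl.snapshot("scene");crop(t,190,100,350,260,3.7,"pics/sc5.png")
plan([0.484,0.019,0.2535],84.2)
E
```

```text
clock: 9.78
tool_pos: [0.4922, 0.0535, 0.2533]
orientation: [-163.1, 89.7, 11.4]
force: [2.0, -0.5, -2.2]
opening: 0.009
clock: 10.65
tool_pos: [0.4909, 0.053, 0.3717]
orientation: [-177.9, 89.8, -3.6]
force: [1.0, -0.1, -0.1]
opening: 0.0301
jaw 84.2 shift [0.1165 0.0342 0.0032] rot [-1.7989e+02  1.1000e-01 -9.0000e-02]
jaw 264.2 shift [0.1165 0.0342 0.0032] rot [ 0.11 -0.06 -0.07]
```

View pics/w5.png

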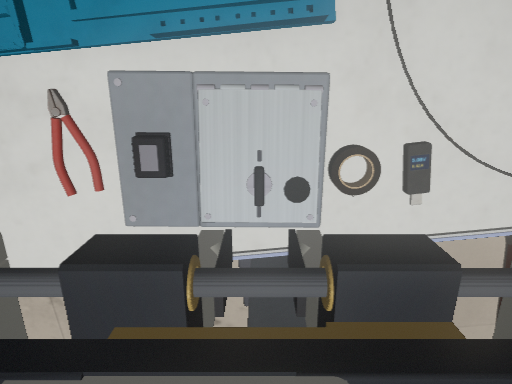

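View pics/sc5.png

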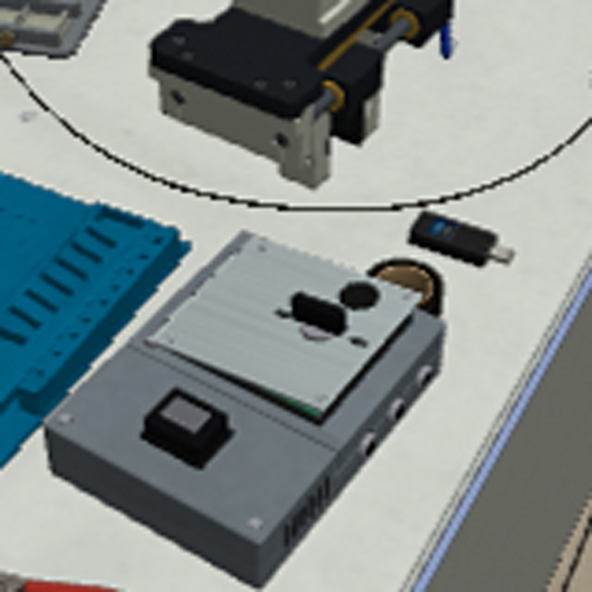

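The wing at px (259,186) is in line with both ribs, at (259,156) and (259,211). Next I'll move over the pad with the fingers closed.

```bash
python3 -m inch '[0,0.018,0.0016,0,0,0,0, 0.02,0.016,0.0016,0,0,0,0, 0.03,0,0,0,0,0,0, 0.025,0,0,0,0,0,0, 0.01,0,0,0,0,0,0, 0,0,0,0,0,0,0, 0,0,0,0,0,0,0]';python3 - <<'E'
from h import *
plan([0.484,0.019,0.2465],84.2)
t=ctrl.snapshot("scene");crop(t,190,100,350,260,3.7,"pics/sc6.png")
E
```

```text
clock: 11.62
tool_pos: [0.4811, 0.0138, 0.2783]
orientation: [40.1, 89.5, -145.7]
force: [0.1, 0.4, 0.1]
opening: 0.0002
jaw 84.2 shift [ 0.0317 -0.0057 -0.0026] rot [-179.97    0.54    0.64]
jaw 264.2 shift [ 0.0317 -0.0057 -0.0026] rot [ 0.03  0.41 -0.34]
```

View pics/sc6.png

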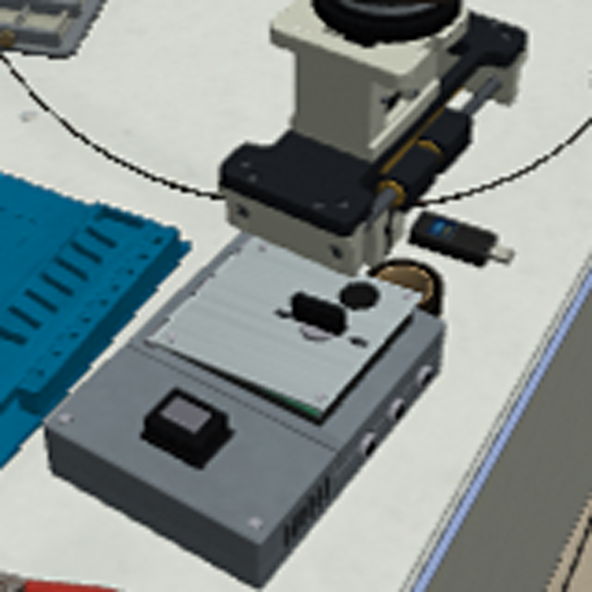

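```bash
python3 -m inch '[0.012,-0.0057,-0.0026,0,0.4,-0.3,0, 0.01,0,0,0,0,0,0, 0.004,0,0,0,0,0,0, 0,0,0,0,0,0,0]';python3 - <<'E'
from h import *
plan([0.484,0.019,0.2465],84.2)
E
```

```text
clock: 12.18
tool_pos: [0.4847, 0.02, 0.2515]
orientation: [-160.2, 89.8, 14.0]
force: [0.9, -0.3, -0.3]
opening: 0.0004
jaw 84.2 shift [0.005  0.001  0.0006] rot [-1.7993e+02 -8.0000e-02 -2.2000e-01]
jaw 264.2 shift [0.005  0.001  0.0006] rot [ 0.07 -0.14  0.05]
```

```bash
python3 -m inch '[0.003,0,0,0,0,0,0, 0.003,0,0,0,0,0,0, 0.003,0,0,0,0,0,0]'; python3 -m inch '[0.003,0,0,0,0,0,0, 0.003,0,0,0,0,0,0]';  python3 -m inch '[0.003,0,0,0,0,0,0, 0.002,0,0,0,0,0,0]'
```

```text
clock: 12.55
tool_pos: [0.4846, 0.02, 0.2426]
orientation: [-158.8, 89.8, 15.5]
force: [-2.8, 1.7, 4.4]
opening: 0.0005
clock: 12.8
tool_pos: [0.4842, 0.02, 0.2366]
orientation: [-150.7, 89.9, 23.6]
force: [-4.3, 1.7, 7.6]
opening: 0.0006
clock: 13.05
tool_pos: [0.4841, 0.0201, 0.2346]
orientation: [-171.4, 89.9, 3.0]
force: [-14.7, 4.1, 36.5]
opening: 0.0005
```

The panel hit its hard stop at the predicted height, about 12 mm down. I'll settle to a moderate steady push and check it.

```bash
python3 -m inch '[0.0018,0,0,0,0,0,0, 0.0018,0,0,0,0,0,0, 0.0018,0,0,0,0,0,0]'; python3 - <<'E'
from h import *
s=ctrl.snapshot("wrist");cv2.imwrite("pics/w7.png",s["color"][:,:,::-1])
t=ctrl.snapshot("scene");crop(t,150,100,350,260,3.9,"pics/sc7.png")
u=ctrl.snapshot("top");crop(u,165,165,365,265,3.9,"pics/top7.png")
o=ctrl.get_obs();print(o["force"],o["tool_pos"],o["clock"])
E
```

```text
clock: 13.42
tool_pos: [0.4837, 0.0202, 0.2349]
orientation: [-176.0, 89.7, -1.5]
force: [-11.5, 1.1, 26.1]
opening: 0.0003
[-11.99368041   1.63175223  27.00331061] [0.4836782  0.02020613 0.2349068 ] 13.575
```

View pics/sc7.png

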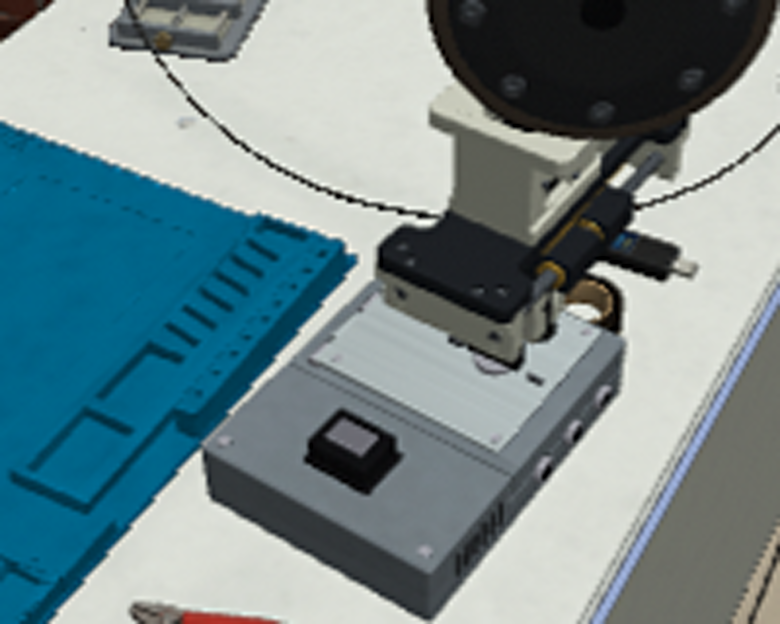

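View pics/w7.png

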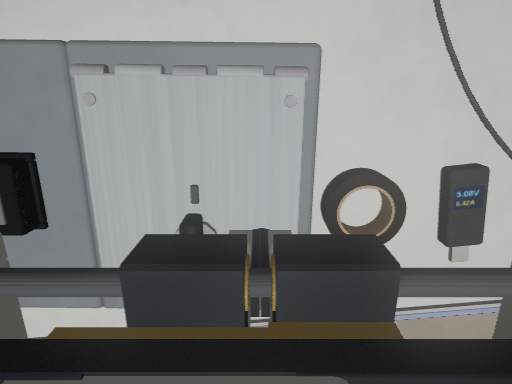

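The panel's front edge is flush, with no gap at crop px (500,445), and the module is seated. The push is steady at about 27 N, and the tape and meter stick are where they were. I'm handing in.

```bash
python3 -c "
from plant import ctrl
print(ctrl.close_job()); o=ctrl.get_obs(); print(o['force'],o['tool_pos'],o['clock'])"
```

```text
the job is handed in; nothing more can be done
None
the job is handed in; nothing more can be done
```

I closed up the case in the order asked and handed it in at about 13.6 s of the 58 s allowed, with the closed fingertips still pressing the panel shut.

- **Module:** I pressed it until it hit the hard stop. The tips stopped at z ≈ 0.0693 m against the 0.0695 m expected, with the force rising to 48 N. No white plug body showed afterwards.
- **Wing:** I gripped it and turned it about 50°. Before I pressed the panel, the wrist picture showed it in line with both ribs.
- **Panel:** I pressed it on the pad down to its stop. The tips stopped at z ≈ 0.057 m, where flush was predicted. The last steady push was about 27 N, and the pictures show no gap at the front edge.
- **Cutters, tape and meter stick:** the arm never went down near them. The last pictures show the tape and meter stick where they were, but only a corner of the cutters was in view. I didn't measure any of their positions again.

**Disagreements:** the wrist measurement of the module differed from the place computed from the case outline by about 4 mm, which didn't matter for the press. While holding the panel there is also a sideways force of about 12 N on the tool, though the fingers stayed on the pad. After hand-in no state could be read, so the last second itself is unchecked.

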